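Find the heavy side of a fan impeller on the balancing stand

ROBOT

A 6-joint arm with a two-finger parallel gripper is mounted at the origin on the work surface. World frame = base frame: x ahead of the robot, y to its left, z up, the work surface at z = 0. Lengths are in m, angles in rad, forces in N, time in s.
With the tool pointing down it reaches from about 0.425 to 0.95 m from the base axis. Payload 3.5 kg.
Tool frame: the origin (TCP) lies at the very end of the fingers, on their centre line; the grasp point (between the pads) lies 19 mm behind it; z points along the fingers, y is the direction in which the jaws open and shut (so a half turn about z gives the same grasp; the last joint's range is limited). The gripper opens to 85 mm and grips with 20 to 120 N. Pads are 22 mm wide; open, the fingers measure 114 mm over their backs; the gripper's body (76 mm by 85 mm) begins 54 mm behind the grasp point. The pads swing forward as they close: fully open they stand 13 mm farther back than shut.
Start: joints at [0.991, 0.286, 1.577, -0, 1.279, -0.15], TCP at [0.281, 0.614, 0.231] pointing down, gripper open.
Joint ranges: [-2.77, 2.77], [-0.9, 2.22], [0.21, 2.48], [-1.53, 4.67], [0.24, 2.81], [-2.84, 2.84]. Speed limits (rad/s): [2.79, 2.79, 3.14, 3.14, 3.14, 3.14].

INTERFACE

Orientations are given as a unit quaternion [x, y, z, w].
In Python, from plant import ctrl, imaging gives the robot as it stands.
- The arm moves only by the shell command python3 -m creep 'ROWS' [OPENING] [FORCE]. ROWS is JSON, one flat list of numbers, 4 for each row, row after row: the shift along the tool's x, y, z in units of 25 mm (1.0 is 25 mm), then the turn about the tool's z in units of 5 degrees (1.0 is 5 degrees). A call has 1 to 20 rows; each row is the pose to reach, as a shift and turn from the pose commanded when the call began, along the tool's axes at that moment; what a row does not reach only later rows make up. A row lasts 1/12 s, in which the tool goes at most 41.7 mm and 7.16 degrees, less where a joint would pass 70% of its speed; a pose out of reach is approached as far as the arm can. A call with a gripper value outside its range is refused whole. OPENING is the closure in counts, from 0 (fully open) to 255 (shut), set as the call begins (- or left out, the last holds). The fingers move at their own pace and stop on an object; FORCE is the grip in N (left out, the last holds). Time passes only in rows, so rows that repeat a pose let the fingers close. It gives the time, the measured TCP pose, the force and the opening at its end, in the units of the state.
- ctrl.get_state(): the state, without advancing time (a new reading comes with each control period).
- imaging.read_camera(name): name is "scene" or "side" or "wrist"; returns the picture (400x640x3 uint8, red, green, blue); there is no depth.
- imaging.camera_info(name): a dict with "intrinsics" (3x3 intrinsics, pixels), "distortion" ([k1, k2, p1, p2, k3] as OpenCV has them; the pictures are not rectified), "origin" and "attitude" of the camera in the world. Camera axes: x right, y down, z forward; pixel columns grow to the right and rows downward; lengths in m; the calibration is good to about 2 mm. A picture is of the moment at which its call begins: read the wrist's pose just before it. camera_info takes no time and is no camera call; for the wrist camera it gives the pose at the moment of the call.
- ctrl.sign_off(): hands the job in, once; it reports no verdict.
Trained networks look in the newest picture that a camera, given by its name, has taken for a name from the list of things; names that differ only in an ending like _2 or _b are one class to them, and where a whole thing is asked for, a point or a joint stands for the part that bears it (a point fixed in the world has none). Each returns a list of dicts, best first, with "p" (0 to 1); they miss things now and then, are a little off and sometimes report something else, mostly with a low value. They report only what shows in the picture. A call takes as long as a camera call. They do not tell look-alikes from the thing itself.
- imaging.silhouettes(camera, name): "mask" (400x640 bool, what is visible of it) and "uv" ([column, row] in pixels, amid what is visible of it).
The state is a dict: "time": time; "qpos": joint angles; "dq": joint speeds; "joint_efforts": joint torques, N m; "eef_pos": TCP position; "tcp_rot": TCP orientation; "contact_force": force on the tool from outside, world axes, zero at the start; "wrist_torque": the same for the moment, N m; "opening": opening from 0.0 (shut) to 1.0 (fully open).
Only numpy, scipy, OpenCV 4.12 (cv2) and the standard library are available. Lean on these libraries where they do the work, as an engineer would, in place of code of your own. Each camera call takes 0.05 s, during which the arm holds its last target.

TASK

This fan impeller shakes because one side of it is heavier, but you cannot see which. Turn it by hand on the balancing stand to feel which side is heavy, then bring the heavy side straight down and hold it still there so that I can mark it: finish while still gripping the impeller. Leave the other things on the bench where they are.

Things in the scene. Friction and masses are not known exactly. Their poses are not given: they have to be found in the camera images.
- stand: balancing stand, fastened to the bench; origin under its middle, z up, x along the level axle. Aluminium base plate 160 (x) by 110 mm, 10 mm thick; upright posts 20 mm wide at x = -60 and +60 mm carry the axle at 100 mm height and end 13 mm above it. The impeller stands on edge between the posts, in the stand's yz plane.
- axle (a point): middle of the axle, centre of the impeller, 100 mm above the bench; fixed to the stand, with its axes. The grey plastic fan impeller has a closed hub 50 mm across, nine blades and an outer ring of 140 mm outside and 132 mm inside diameter, 25 mm wide along x; the ring's flat rims stand out farthest each way (blades and hub 1 mm less; the axle's collars, within 28 mm of it, more).
- rib (a point): moulded rib across the outside of the ring, 70 mm from the axle; turns with the impeller, as do two steel thumbscrews by the hub that point the same way. They show how far it has turned, not the heavy side. Pinch the ring across its width from above, near its top, to carry it round its circle; opened fingers can stay astride while it rolls. A release away from the top may flick it up to 0.5 rad.
- hub (a point): centre of the impeller, turning with it (z towards the rib). Impeller about 185 g in all. About 35 g of that is hidden in the closed hub, 17 mm off the axle, at an unknown angle that differs at every start, as does its mass a little; nothing outside shows it.
- impeller (a joint): angle in rad, 0 with the rib on top, growing as the ring's top moves to the stand's -y; counts on past a turn. Oily bearings drag: let go with its heavy side well out to one side it rolls slowly (to 0.6 rad/s, some 2 to 5 s) towards heavy side down but stops 25 to 45 degrees short, equally short from either side; let go with its heavy side within that angle of straight down or up, it stays put.
- screwdriver: bystander: screwdriver lying near the stand; leave it
- tray: bystander: open black tray of screws, 100 by 75 by 20 mm, near the stand; leave it
- psu: bystander: computer power supply, metal box 150 by 140 by 86 mm; leave it
Mind the look-alikes: they are no part of the job. Leave any brown or purple look-alike of the stand alone.

How it is judged:
By the outcome, as a careful person would: the job done as asked, in the order asked, and still so for the second after the job is handed in, while the arm keeps its last pose, push and grip.
It also fails if it takes over 61 s, if anything falls off the work surface, if the arm or the gripper's body presses on something with over 40 N, if the wrist force passes 120 N, or if a joint passes its speed limit or range.

## Working session

There is one attempt and no reset: what is moved stays moved. The work goes in short steps, Python scripts to look and compute and a shell command to move; the robot and the scene stay as the last step left them, time stands still between calls to the robot, and variables do not carry over. Pictures are saved under pics/ and viewed, and the job is handed in when it is done.

```bash
ls; mkdir -p pics; python3 - <<'E'
from plant import ctrl, imaging
import cv2
print(ctrl.get_state())
for n in ("scene","side","wrist"):
    print(n,imaging.camera_info(n))
    cv2.imwrite(f"pics/{n}0.png",imaging.read_camera(n)[:,:,::-1])
E
```

```text
pics
{'time': 0.0, 'qpos': array([ 9.91012135e-01,  2.87180299e-01,  1.57814322e+00,  1.57701896e-05,
        1.27857894e+00, -1.49952728e-01]), 'dq': array([-0.00052434,  0.0005393 , -0.00022007, -0.00067564, -0.00135167,
       -0.00033146]), 'joint_efforts': array([-7.59900613e-04, -4.05988276e+01, -2.92618454e+01, -1.53001029e-04,
        5.72582256e-03, -2.59276867e-06]), 'eef_pos': array([0.2808722 , 0.61308774, 0.2299557 ]), 'tcp_rot': array([ 2.13267185e-01,  9.76993231e-01, -1.07618121e-03, -4.19150459e-04]), 'contact_force': array([ 0.60087806, -0.74261934, -0.75284432]), 'wrist_torque': array([ 0.00365072,  0.00704252, -0.02340043]), 'opening': 1.000063362974129}
scene {'intrinsics': array([[486.0528199 ,   0.        , 321.08553851],
       [  0.        , 486.0528199 , 195.05187166],
       [  0.        ,   0.        ,   1.        ]]), 'distortion': array([-0.05830794,  0.        ,  0.        ,  0.        ,  0.        ]), 'origin': array([ 1.29587103, -0.05176639,  1.08474797]), 'attitude': array([ 0.66380189,  0.66623953, -0.24100536, -0.23960042])}
side {'intrinsics': array([[499.40984644,   0.        , 309.09786873],
       [  0.        , 499.40984644, 196.73640979],
       [  0.        ,   0.        ,   1.        ]]), 'distortion': array([-0.15171837,  0.        ,  0.        ,  0.        ,  0.        ]), 'origin': array([-0.09094595, -1.00110016,  0.75498135]), 'attitude': array([ 0.82963922, -0.2490663 ,  0.13421186, -0.48130232])}
wrist {'intrinsics': array([[360.64823968,   0.        , 321.8377543 ],
       [  0.        , 360.64823968, 201.07908712],
       [  0.        ,   0.        ,   1.        ]]), 'distortion': array([0.00112009, 0.        , 0.        , 0.        , 0.        ]), 'origin': array([0.2049308 , 0.64832374, 0.37266071]), 'attitude': array([0.83028906, 0.53282692, 0.08715116, 0.1382759 ])}
```

View pics/scene0.png

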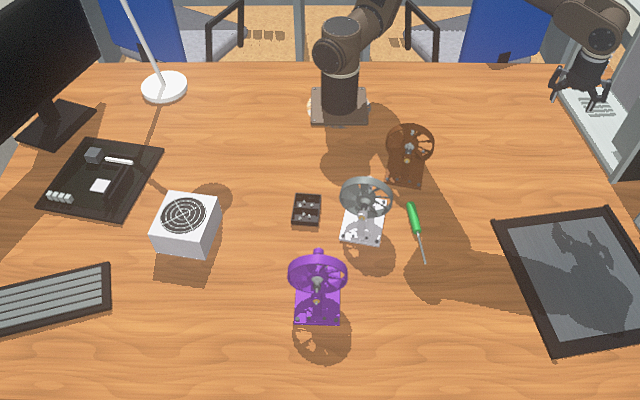

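View pics/side0.png

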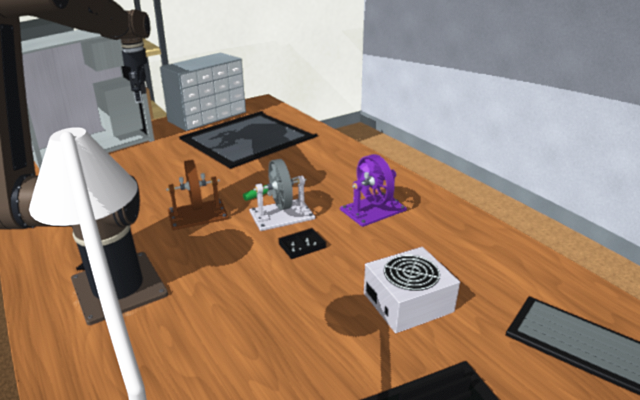

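View pics/wrist0.png

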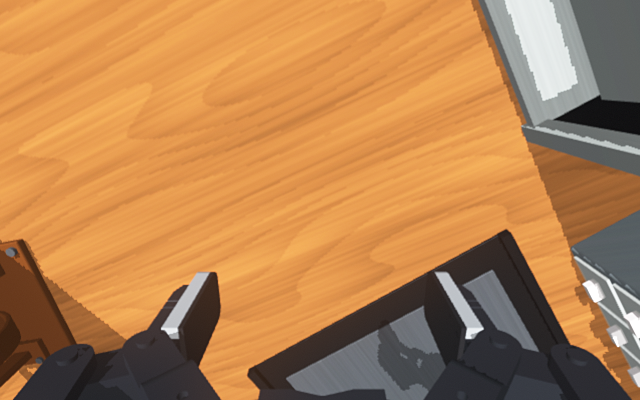

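Three candidates in the scene view: brown at (408,155), grey/aluminium at (363,208) and purple at (318,285). The task names a grey impeller on an aluminium base, so the one at (363,208) fits. I'll confirm it in a crop.

```bash
python3 - <<'E'
from plant import ctrl, imaging
import cv2,numpy as np
a=cv2.imread("pics/scene0.png")[150:270,290:450]
cv2.imwrite("pics/scene0c.png",cv2.resize(a,None,fx=5,fy=5,interpolation=cv2.INTER_CUBIC))
a=cv2.imread("pics/side0.png")[145:265,230:350]
cv2.imwrite("pics/side0c.png",cv2.resize(a,None,fx=5,fy=5,interpolation=cv2.INTER_CUBIC))
for c in("scene","side"):
  imaging.read_camera(c)
  for n in("stand","rib","hub","axle"):
    for d in imaging.silhouettes(c,n)[:4]: 
        m=d["mask"];ys,xs=np.nonzero(m)
        print(c,n,round(d["p"],2),np.round(d["uv"],1),m.sum(),xs.min() if len(xs) else 0,xs.max() if len(xs) else 0,ys.min() if len(xs) else 0,ys.max() if len(xs) else 0)
E
```

```text
scene stand 0.82 [404.8 154.6] 2271 385 432 123 189
scene stand 0.79 [364.3 207.2] 2948 339 392 177 247
scene stand 0.61 [314.9 288.6] 3653 287 347 248 326
scene rib 0.98 [404.8 145.2] 1424 385 434 122 164
scene rib 0.83 [314.1 274.3] 1847 288 347 254 303
scene rib 0.73 [363.7 194. ] 1554 340 392 177 219
scene hub 0.96 [407.3 138.8] 1356 385 433 123 164
scene hub 0.88 [367.2 194.3] 1546 340 391 176 217
scene hub 0.76 [313.4 269.8] 1917 288 347 254 303
scene axle 0.86 [365.2 213.3] 2782 339 392 177 246
scene axle 0.73 [359.6 198. ] 1431 341 391 177 217
scene axle 0.66 [320.  283.4] 3573 288 348 249 326
side stand 0.91 [278.9 205.7] 2535 250 314 159 230
side stand 0.76 [370.4 193.2] 2721 341 405 154 225
side stand 0.58 [191.1 205.3] 1946 168 227 161 228
side rib 0.97 [193.3 183.3] 699 180 207 161 209
side rib 0.92 [281.7 188.6] 1007 264 297 159 209
side rib 0.67 [375.3 177.6] 1379 357 393 154 204
side hub 0.78 [375.5 178.2] 1357 354 393 154 204
side hub 0.75 [279.2 183.8] 1068 264 296 159 209
side axle 0.93 [278.6 204.8] 2402 251 313 159 229
side axle 0.74 [195.7 205.9] 2205 166 228 160 229
side axle 0.56 [374.2 193.7] 2707 341 405 154 225
side axle 0.53 [278.9 184.5] 941 265 296 159 208
```

View pics/scene0c.png

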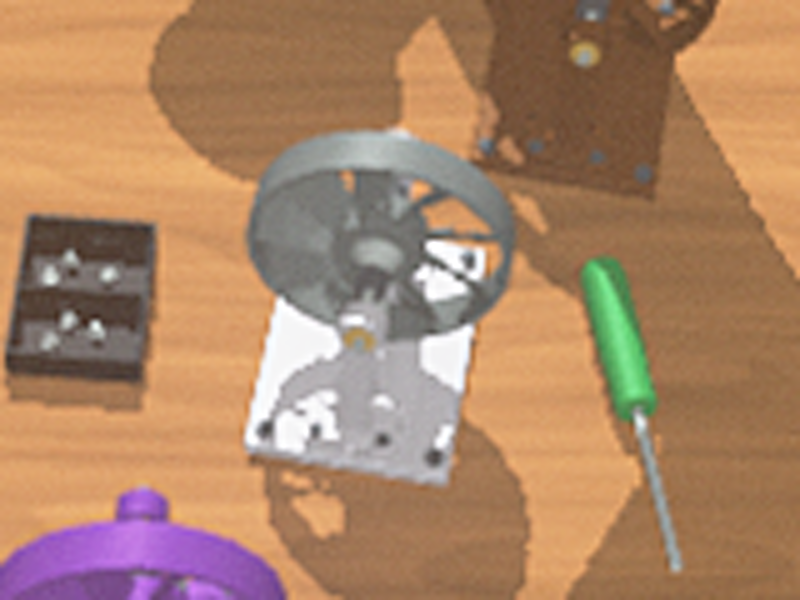

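View pics/side0c.png

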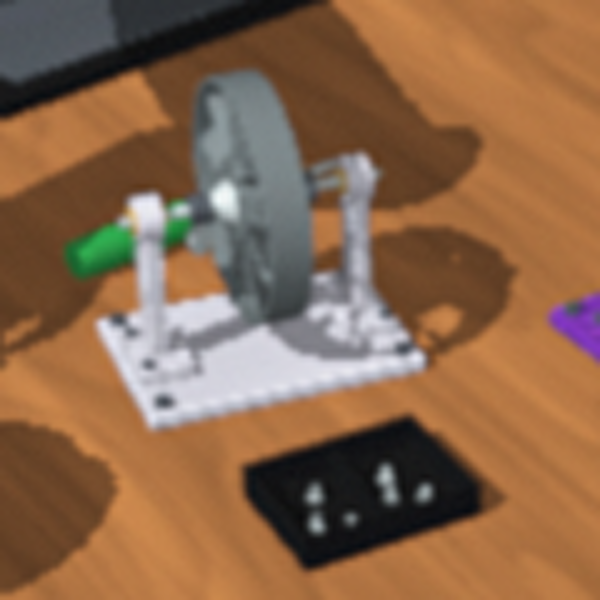

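The crop confirms it: a grey impeller on a light aluminium base with dark bolts, and the rib isn't visible, so it is probably low. Next I fit the stand pose from the base-plate corners in both views.

```bash
cat > h.py <<'E'
import numpy as np,cv2
from scipy.spatial.transform import Rotation as R
from plant import ctrl, imaging
def proj(P,ci):
    Rm=R.from_quat(ci["attitude"]).as_matrix()
    Pc=(np.atleast_2d(P)-ci["origin"])@Rm
    uv,_=cv2.projectPoints(Pc,np.zeros(3),np.zeros(3),ci["intrinsics"],ci["distortion"])
    return uv[:,0]
def S(x,y,yaw,P):
    c,s=np.cos(yaw),np.sin(yaw)
    P=np.atleast_2d(P); return np.c_[x+c*P[:,0]-s*P[:,1],y+s*P[:,0]+c*P[:,1],P[:,2]]
E
python3 - <<'E'
from h import *
from scipy.optimize import least_squares
sc,si=imaging.camera_info("scene"),imaging.camera_info("side")
A=np.array([[.08,-.055,.01],[.08,.055,.01],[-.08,.055,.01]]);a=np.array([[339.8,240],[379.8,245.3],[387.6,199]])
B=np.array([[-.08,-.055,.01],[.08,-.055,.01],[-.08,.055,.01]]);b=np.array([[260.4,228],[315,216],[249.6,210]])
f=lambda p:np.r_[(proj(S(*p,A),sc)-a).ravel(),(proj(S(*p,B),si)-b).ravel()]
r=least_squares(f,[.6,.1,-.1]);print(r.x,r.fun.round(1))
p=r.x
for n,ci in(("scene",sc),("side",si)):
    im=cv2.imread(f"pics/{n}0.png");t=np.linspace(0,2*np.pi,40)
    im=cv2.resize(im,None,fx=4,fy=4,interpolation=cv2.INTER_CUBIC)
    for xx in(-.0125,.0125):
        q=proj(S(*p,np.c_[xx+0*t,.07*np.sin(t),.1+.07*np.cos(t)]),ci)
        cv2.polylines(im,[(q*4+2).astype(int)],True,(0,0,255))
    for P in ([-.06,0,.113],[.06,0,.113],[.08,.055,.01],[.08,-.055,.01],[-.08,.055,.01],[-.08,-.055,.01]):
        cv2.circle(im,tuple((proj(S(*p,[P]),ci)[0]*4+2).astype(int)),3,(255,0,0),-1)
    u,v=(proj(S(*p,[[0,0,.08]]),ci)[0]*4).astype(int)
    cv2.imwrite(f"pics/fit_{n}.png",im[v-200:v+200,u-200:u+200])
s=ctrl.get_state();print(R.from_quat(s["tcp_rot"]).as_matrix().round(3))
E
python3 -c "
import cv2,numpy as np
cv2.imwrite('pics/fit.png',np.hstack([cv2.imread('pics/fit_scene.png'),cv2.imread('pics/fit_side.png')]))"
```

```text
[ 0.48689026  0.06160152 -0.18187574] [-0.6 -0.9  0.3  0.1 -1.4  0.4  0.1 -0.3 -0.  -1.1 -0.6 -1.7]
[[-0.909  0.417 -0.   ]
 [ 0.417  0.909  0.   ]
 [ 0.     0.    -1.   ]]
```

View pics/fit.png

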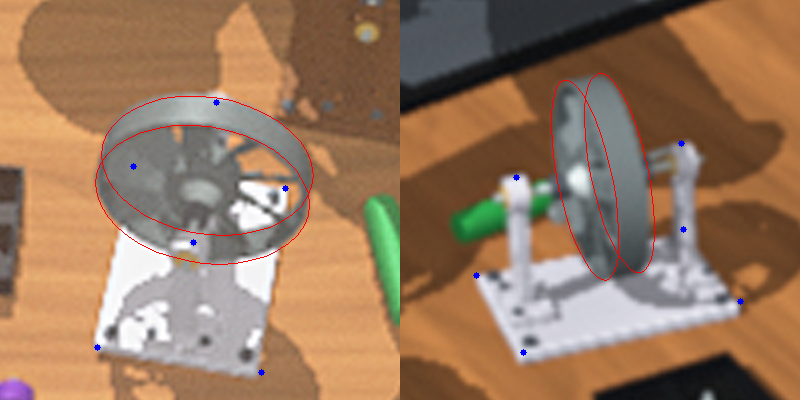

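The fit holds: axle at about (0.487, 0.062), yaw −0.18 rad. Next I move to a hover above it with the jaws along the axle.

```bash
python3 -m creep '[-8,-8,0,8,-16.7,-16.6,0,15.2,-16.7,-16.6,0,15.2,-16.7,-16.6,0,15.2,-16.7,-16.6,0,15.2,-16.7,-16.6,0,15.2,-16.7,-16.6,0,15.2,-16.7,-16.6,0,15.2,-16.7,-16.6,0,15.2,-16.7,-16.6,0,15.2,-16.7,-16.6,0,15.2,-16.7,-16.6,0,15.2,-16.7,-16.6,0,15.2,-16.7,-16.6,0,15.2,-16.7,-16.6,0,15.2,-16.7,-16.6,0,15.2,-16.7,-16.6,0,15.2,-16.7,-16.6,0,15.2]' 0 30
cat >> h.py <<'E'
def look(tag,p,cams=("scene","side","wrist")):
    out=[]
    for n in cams:
        ci=imaging.camera_info(n);im=imaging.read_camera(n)[:,:,::-1].copy()
        cv2.imwrite(f"pics/{tag}_{n}.png",im)
        if n!="wrist":
            # rectified face: axis right = toward face-right; up = world up
            xf=.0115 if n=="scene" else -.0115
            g=np.linspace(-.085,.085,240)
            Y,Z=np.meshgrid(g if n=="scene" else -g,g[::-1])
            uv=proj(S(*p,np.c_[np.full(Y.size,xf),Y.ravel(),.1+Z.ravel()]),ci).reshape(240,240,2).astype(np.float32)
            f=cv2.remap(im,uv[...,0],uv[...,1],cv2.INTER_CUBIC)
            out.append(cv2.resize(f,(400,400)))
    if out: cv2.imwrite(f"pics/{tag}_face.png",np.hstack(out))
E
python3 - <<'E'
from h import *
s=ctrl.get_state();Rm=R.from_quat(s["tcp_rot"]).as_matrix();print(s["time"],s["eef_pos"],Rm.round(3))
ci=imaging.camera_info("wrist");print("cam in tool",Rm.T@(ci["origin"]-s["eef_pos"]),(Rm.T@R.from_quat(ci["attitude"]).as_matrix()).round(3))
look("h1",[.487,.0616,-.182])
E
```

```text
time: 2.15
eef_pos: [0.4874, 0.0636, 0.2312]
tcp_rot: [0.769, 0.639, 0.0, -0.0]
contact_force: [0.3, 0.8, 0.9]
opening: 1.002
2.15 [0.48735387 0.06356087 0.23123635] [[ 0.183  0.983 -0.   ]
 [ 0.983 -0.183  0.001]
 [ 0.    -0.    -1.   ]]
cam in tool [ 0.08347262 -0.00045211 -0.14257616] [[-0.    -0.946 -0.324]
 [ 1.    -0.    -0.001]
 [ 0.001 -0.324  0.946]]
```

View pics/h1_wrist.png

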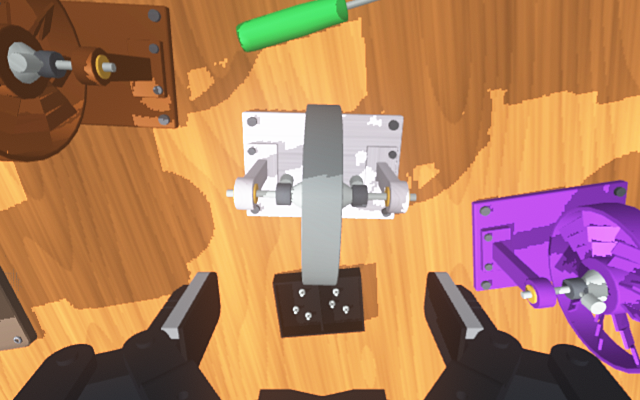

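View pics/h1_face.png

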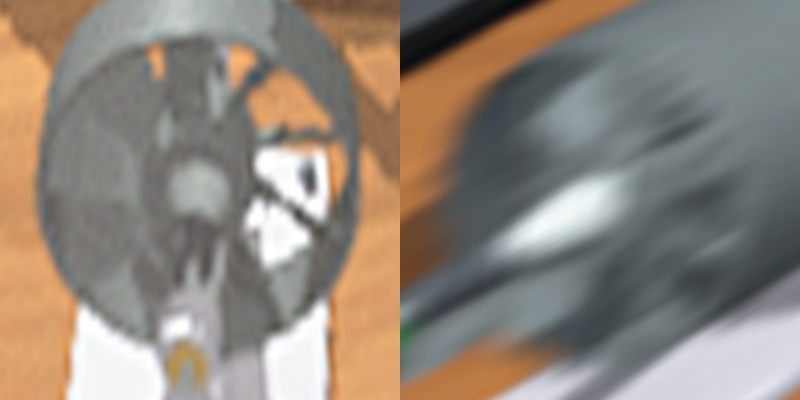

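```bash
python3 - <<'E'
import cv2
a=cv2.imread("pics/h1_wrist.png")[90:300,220:430]
cv2.imwrite("pics/h1_wc.png",cv2.resize(a,(600,600),interpolation=cv2.INTER_CUBIC))
E
```

```text
(no output)
```

View pics/h1_wc.png

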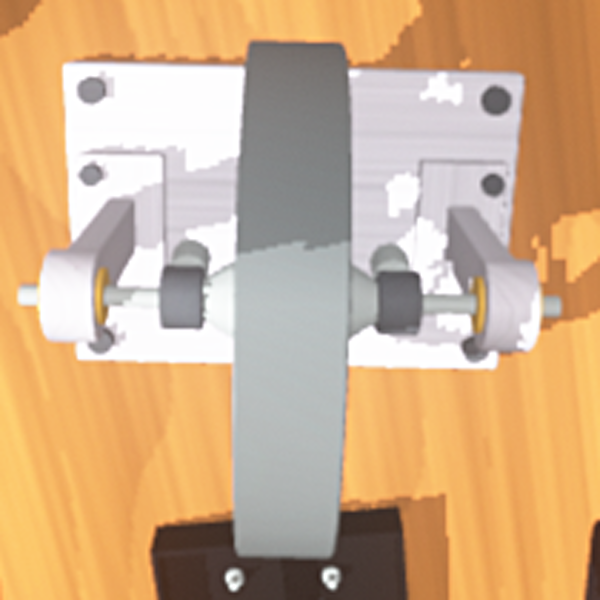

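```bash
python3 - <<'E'
from h import *
from scipy.optimize import least_squares
wi=imaging.camera_info("wrist")
p=[.487,.0616,-.182]
# top-surface plate corners and post tops seen
obs=[([-.08,.055,.01],(242.5,112.5)),([.08,.055,.01],(403,116)),([.0125,.07*np.sin(0),.17],None)]
for P,o in obs: print(P,proj(S(*p,[P]),wi)[0],o)
A=np.array([[-.08,.055,.01],[.08,.055,.01],[-.08,-.055,.01]]);a=np.array([[242.5,112.5],[403.,116],[247.5,215.5]])
r=least_squares(lambda q:(proj(S(*q,A),wi)-a).ravel(),p);print(r.x,r.fun.round(1))
for q in(p,r.x):
  for x in(-.0125,.0125):
    for t in (0,.6,-.6,1.2,-1): print(np.round(x,3),t,(proj(S(*q,[[x,.07*np.sin(t),.1+.07*np.cos(t)]]),wi)[0]-[220,90])/.35)
E
```

```text
[-0.08, 0.055, 0.01] [241.09236872 110.95959797] (242.5, 112.5)
[0.08, 0.055, 0.01] [403.98945226 110.75287213] (403, 116)
[0.0125, np.float64(0.0), 0.17] [343.30677153 225.85831606] None
[ 0.48581637  0.05880828 -0.20496202] [-0.7 -0.4  1.2 -0.2 -0.6  0.9]
-0.012 0 [235.56407303 388.27538669]
-0.012 0.6 [235.05603718 194.49730873]
-0.012 -0.6 [241.31726916 521.88783419]
-0.012 1.2 [240.1716704   57.47353998]
-0.012 -1 [246.08423182 548.17876216]
0.012 0 [352.3050615  388.16661731]
0.012 0.6 [352.44393021 194.36456107]
0.012 -0.6 [346.45934445 521.80430089]
0.012 1.2 [346.71555274  57.33806178]
0.012 -1 [341.44073021 548.10557221]
-0.012 0 [232.7475403  399.76528856]
-0.012 0.6 [236.47106416 206.85473912]
-0.012 -0.6 [234.95556754 531.73567793]
-0.012 1.2 [243.94599495  69.21104884]
-0.012 -1 [238.60571157 557.01397286]
0.012 0 [348.95668702 402.11385937]
0.012 0.6 [353.31656518 209.35555489]
0.012 -0.6 [339.66724362 533.76645348]
0.012 1.2 [350.03790777  71.57213133]
0.012 -1 [333.60736043 558.84159011]
```

Wrist view: the thumbscrew ends are at crop (190,252) and (390,258), pointing to +y and downward. The wrist-refined pose is (0.486, 0.059, −0.205). Now I straddle the ring about 1 rad to the −y side of the top.

```bash
python3 -m creep '[-1.2,0,1,0.2,-2.47,-0.02,2.5,0.25,-2.47,-0.02,3.8,0.25,-2.47,-0.02,4.5,0.25,-2.47,-0.02,4.5,0.25,-2.47,-0.02,4.5,0.25]' 0 30
python3 -m creep '[0,0,0,0,0,0,0,0,0,0,0,0,0,0,0,0,0,0,0,0,0,0,0,0]' 255 30
python3 - <<'E'
from h import *
s=ctrl.get_state();print(s["time"],s["eef_pos"],s["contact_force"],s["wrist_torque"],s["opening"])
look("g1",[.486,.059,-.205])
E
```

```text
time: 2.8
eef_pos: [0.4753, 0.0027, 0.1182]
tcp_rot: [0.776, 0.631, -0.001, -0.001]
contact_force: [0.9, -0.5, 1.2]
opening: 0.999
time: 3.3
eef_pos: [0.4796, 0.0013, 0.1204]
tcp_rot: [0.777, 0.63, 0.004, 0.004]
contact_force: [16.1, 2.3, -3.9]
opening: 0.148
3.3 [0.47963762 0.00133157 0.12038775] [16.07179735  2.27586713 -3.91250854] [ 0.26834943 -2.06555023  0.18818433] 0.14839626474854878
```

View pics/g1_wrist.png

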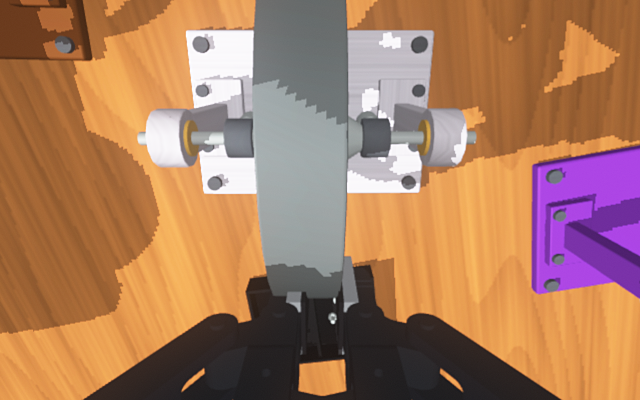

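```bash
python3 - <<'E'
import cv2,numpy as np
a=cv2.imread("pics/g1_wrist.png")[220:370,220:420]
b=cv2.imread("pics/g1_scene.png")[150:270,290:450]
c=cv2.imread("pics/g1_side.png")[140:260,220:360]
r=lambda x:cv2.resize(x,(400,300),interpolation=cv2.INTER_CUBIC)
cv2.imwrite("pics/g1_c.png",np.vstack([np.hstack([r(a),r(b)]),np.hstack([r(c),r(c)*0])]))
E
```

```text
(no output)
```

View pics/g1_c.png

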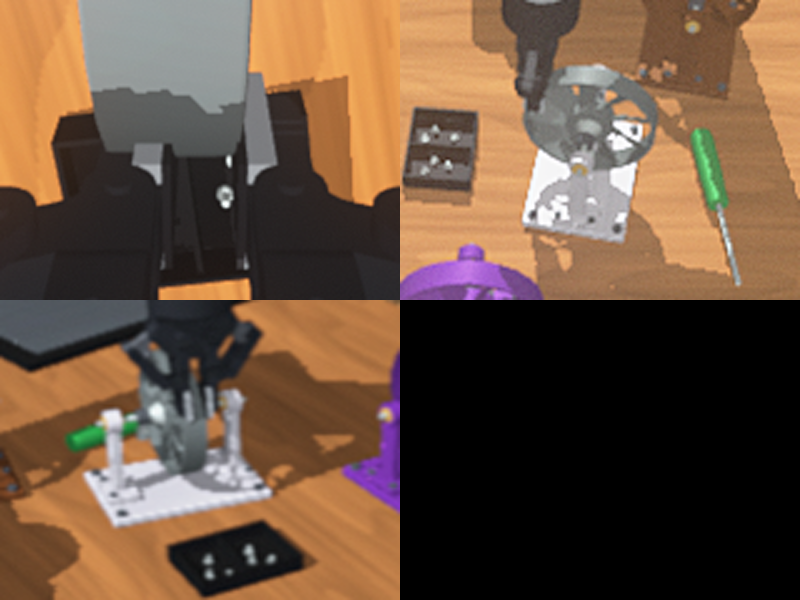

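The left pad came in just outboard of the ring's outer face, so the grasp was too far out. I'll open and re-measure from here.

```bash
python3 -m creep '[0,0,0,0,0,0,0,0,0,0,0,0,0,0,0,0,0,0,0,0]' 0 30
python3 - <<'E'
from h import *
s=ctrl.get_state();print(s["time"],s["eef_pos"],s["contact_force"],s["opening"])
look("g2",[.486,.059,-.205])
E
```

```text
time: 3.87
eef_pos: [0.4755, 0.0018, 0.1186]
tcp_rot: [0.776, 0.63, -0.0, -0.0]
contact_force: [0.7, 0.1, -0.3]
opening: 0.833
3.8667 [0.47554477 0.001833   0.11855208] [ 0.65750783  0.13808632 -0.30923459] 0.8331458966714013
```

View pics/g2_wrist.png

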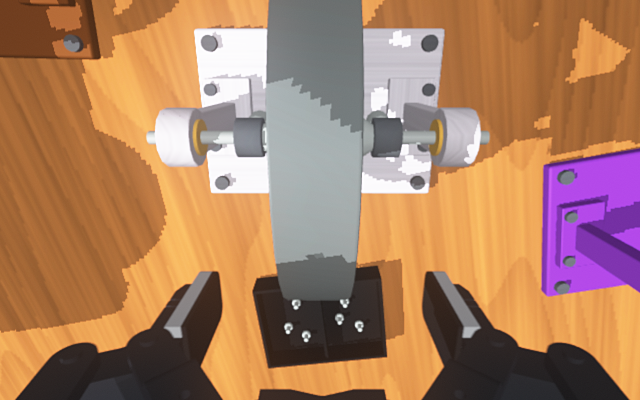

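```bash
python3 - <<'E'
from h import *
from scipy.optimize import least_squares
wi=imaging.camera_info("wrist")
A=np.array([[-.08,.055,.01],[.08,.055,.01],[-.08,-.055,.01],[.08,-.055,.01],[0,0,.1]]);a=np.array([[195,29.],[444.5,29],[211,192],[429,192],[317.5,137]])
r=least_squares(lambda q:(proj(S(*q,A),wi)-a).ravel(),[.486,.059,-.205]);print(r.x,r.fun.round(1))
im=cv2.imread("pics/g2_wrist.png");t=np.linspace(-1.6,1.6,40)
for x in(-.0125,.0125):
    q=proj(S(*r.x,np.c_[x+0*t,.07*np.sin(t),.1+.07*np.cos(t)]),wi)
    cv2.polylines(im,[q.astype(int)],False,(0,0,255))
cv2.imwrite("pics/g2_fit.png",im)
E
```

```text
[ 0.48564608  0.05931076 -0.20763744] [-2.1 -1.2  1.5 -1.2 -0.7  1.6  0.2  1.6  0.7  0.4]
```

View pics/g2_fit.png

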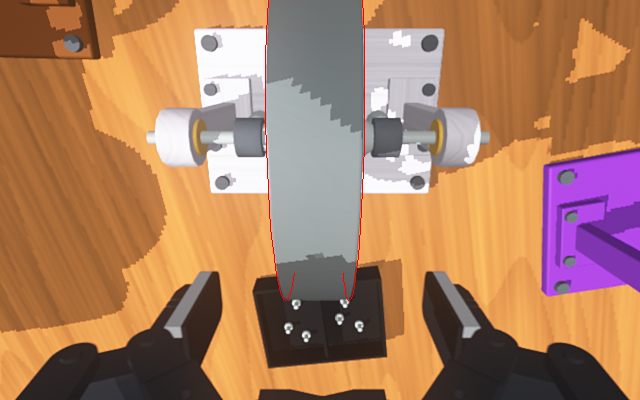

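```bash
python3 -m creep '[0.47,-0.08,-0.1,0,0.47,-0.08,-0.1,0,0.47,-0.08,-0.1,0]' 0 30
python3 -m creep '[0,0,0,0,0,0,0,0,0,0,0,0,0,0,0,0,0,0,0,0,0,0,0,0]' 255 30
python3 - <<'E'
from h import *
s=ctrl.get_state();print(s["time"],s["eef_pos"],s["contact_force"],s["wrist_torque"],s["opening"])
look("g3",[.486,.059,-.205])
E
```

```text
time: 4.27
eef_pos: [0.4765, 0.0138, 0.1214]
tcp_rot: [0.776, 0.631, -0.0, 0.0]
contact_force: [-0.3, -0.3, 0.1]
opening: 1.0
time: 4.77
eef_pos: [0.4785, 0.0134, 0.122]
tcp_rot: [0.776, 0.63, 0.002, 0.002]
contact_force: [7.5, 1.2, -2.4]
opening: 0.232
4.7667 [0.47850992 0.01344749 0.1219779 ] [ 7.47515924  1.16991001 -2.42527813] [ 0.03184587 -0.89260029  0.18253985] 0.2318011970073099
```

View pics/g3_wrist.png

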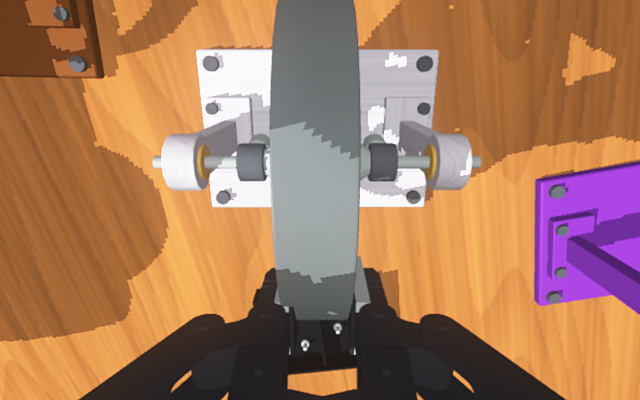

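```bash
python3 - <<'E'
import cv2,numpy as np
a=cv2.imread("pics/g3_wrist.png")[230:380,220:420]
cv2.imwrite("pics/g3_c.png",cv2.resize(a,(800,600),interpolation=cv2.INTER_CUBIC))
E
```

```text
(no output)
```

View pics/g3_c.png

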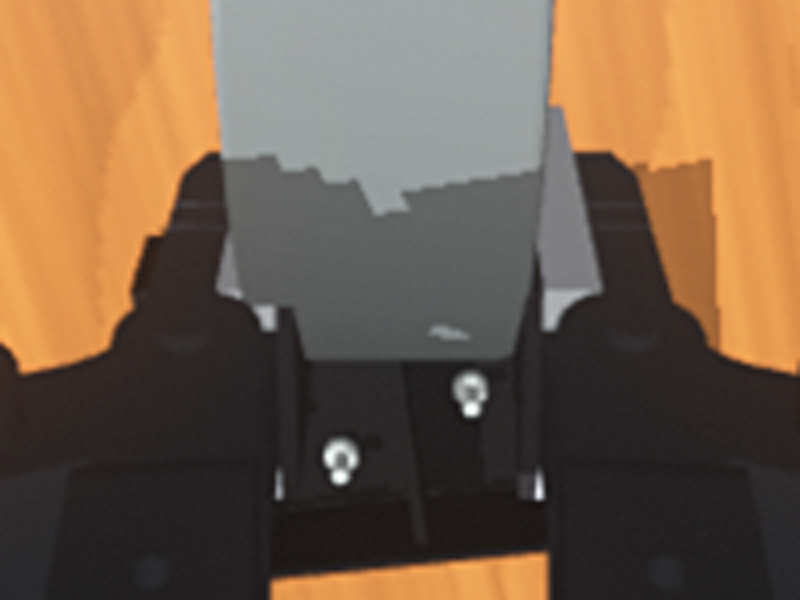

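Both pads now straddle the ring, with a small lateral offset that I take out. I carry it up to the top in an arc, about 0.85 rad towards +y.

```bash
python3 -m creep '[0,0.08,0,0,0.16,0.08,-0.17,0,0.35,0.08,-0.33,0,0.55,0.08,-0.47,0,0.77,0.08,-0.59,0,1.0,0.08,-0.69,0,1.23,0.08,-0.76,0,1.47,0.08,-0.82,0,1.72,0.08,-0.84,0,1.86,0.08,-0.85,0,1.86,0.08,-0.85,0,1.86,0.08,-0.85,0]' 255 30
python3 - <<'E'
from h import *
s=ctrl.get_state();print(s["time"],s["eef_pos"],s["contact_force"],s["wrist_torque"],s["opening"])
look("t1",[.486,.059,-.207])
def row(*n): 
    ims=[cv2.resize(cv2.imread(f"pics/{x}"),(400,250)) for x in n]
    return np.hstack(ims)
a=cv2.imread("pics/t1_wrist.png");b=cv2.imread("pics/t1_face.png")
cv2.imwrite("pics/t1_v.png",np.hstack([cv2.resize(a,(480,300)),cv2.resize(b[:,:400],(300,300))]))
E
```

```text
time: 5.92
eef_pos: [0.4874, 0.0578, 0.1419]
tcp_rot: [0.776, 0.631, -0.002, 0.001]
contact_force: [4.0, -5.8, -7.1]
opening: 0.233
5.9167 [0.48743201 0.05781727 0.14188513] [ 3.96642513 -5.79617448 -7.08954064] [-1.05927946 -0.0822108   0.18608782] 0.2325020839817313
```

View pics/t1_v.png

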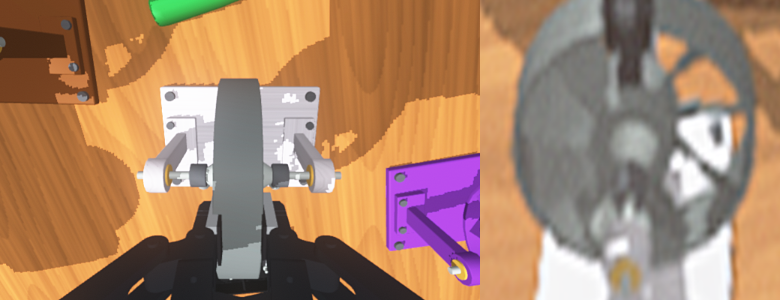

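```bash
python3 -m creep '[0,0,0,0,0,0,0,0]' 0 30 >/dev/null
cat >> h.py <<'E'
def ang(tag_a,tag_b,p,n="scene"):
    "rotation of face from pic a to b (rectified polar correlation), + = top moves to image-right in scene (+y)"
E
python3 - <<'E'
from h import *
look("r0",[.486,.059,-.207])
E
python3 -m creep '[0,0,0,0,0,0,0,0,0,0,0,0,0,0,0,0,0,0,0,0,0,0,0,0]' 0 30
python3 - <<'E'
from h import *
look("r1",[.486,.059,-.207])
v=[]
for t in("t1","r0","r1"):
    a=cv2.imread(f"pics/{t}_wrist.png")[60:310,170:480];b=cv2.imread(f"pics/{t}_face.png")[:,:400]
    v.append(np.vstack([cv2.resize(a,(266,215)),cv2.resize(b,(266,266))]))
cv2.imwrite("pics/r_v.png",np.hstack(v))
E
```

```text
time: 6.88
eef_pos: [0.4879, 0.0588, 0.1426]
tcp_rot: [0.776, 0.63, -0.0, -0.0]
contact_force: [0.2, -0.9, 0.7]
opening: 0.997
```

View pics/r_v.png

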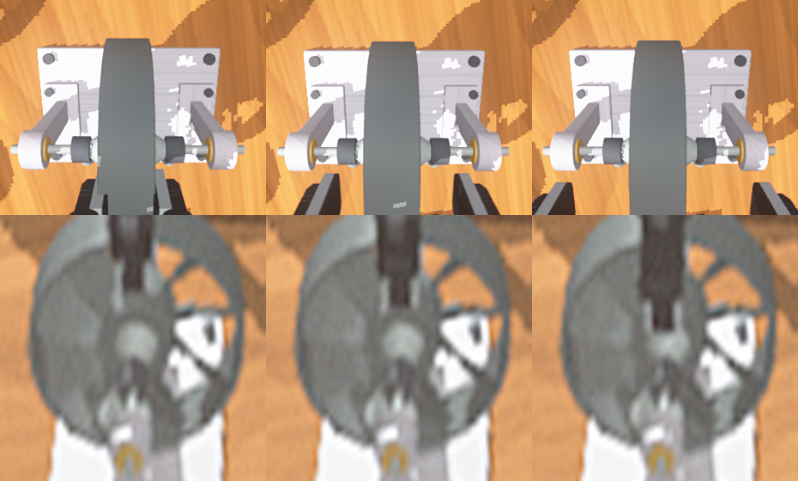

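Nothing rolled (the spokes match between r0 and r1), so it is in the dead zone. I do a second identical stroke, then release at the top.

```bash
python3 -m creep '[-1,0.02,0.3,0,-1.86,0.02,0.85,0,-1.86,0.02,0.85,0,-1.86,0.02,0.85,0]' 0 30 >/dev/null
python3 -m creep '[0,0,0,0,0,0,0,0,0,0,0,0,0,0,0,0,0,0,0,0,0,0,0,0]' 255 30
python3 -m creep '[0,0,0,0,0.16,0,-0.17,0,0.35,0,-0.33,0,0.55,0,-0.47,0,0.77,0,-0.59,0,1.0,0,-0.69,0,1.23,0,-0.76,0,1.47,0,-0.82,0,1.72,0,-0.84,0,1.86,0,-0.85,0,1.86,0,-0.85,0,1.86,0,-0.85,0]' 255 30
python3 - <<'E'
from h import *
look("t2",[.486,.059,-.207])
E
python3 -m creep '[0,0,0,0,0,0,0,0]' 0 30 >/dev/null
python3 - <<'E'
from h import *
look("r2",[.486,.059,-.207])
E
python3 -m creep '[0,0,0,0,0,0,0,0,0,0,0,0,0,0,0,0,0,0,0,0,0,0,0,0]' 0 30
python3 - <<'E'
from h import *
look("r3",[.486,.059,-.207])
v=[]
for t in("t2","r2","r3"):
    a=cv2.imread(f"pics/{t}_wrist.png")[60:310,170:480];b=cv2.imread(f"pics/{t}_face.png")[:,:400]
    v.append(np.vstack([cv2.resize(a,(266,215)),cv2.resize(b,(266,266))]))
cv2.imwrite("pics/r_v2.png",np.hstack(v))
E
```

```text
time: 7.87
eef_pos: [0.4788, 0.0134, 0.1216]
tcp_rot: [0.776, 0.631, -0.0, 0.0]
contact_force: [-1.5, 0.6, -0.1]
opening: 0.226
time: 8.87
eef_pos: [0.4873, 0.0571, 0.141]
tcp_rot: [0.775, 0.631, -0.003, 0.001]
contact_force: [3.7, -7.3, -7.8]
opening: 0.226
time: 9.83
eef_pos: [0.4884, 0.0587, 0.1426]
tcp_rot: [0.776, 0.63, 0.0, 0.0]
contact_force: [0.2, -0.0, -1.1]
opening: 1.001
```

View pics/r_v2.png

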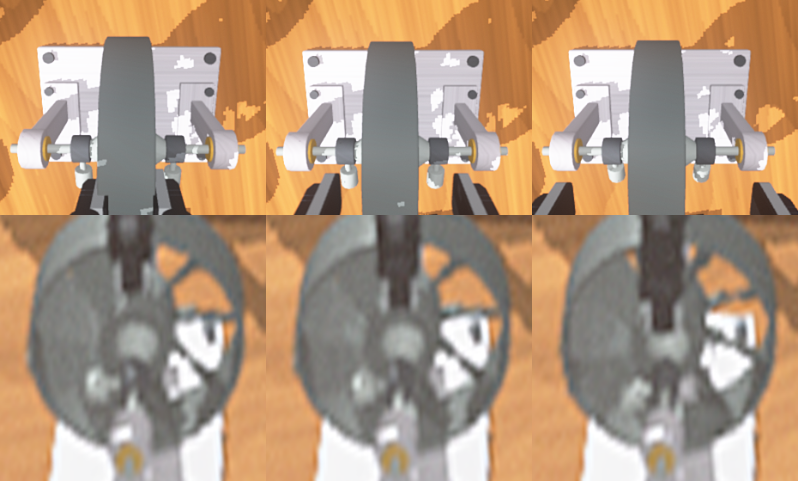

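It's rolling back: the thumbscrews have moved from the lower −y side towards the bottom. I let it settle.

```bash
for i in 1 2 3 4; do python3 -m creep '[0,0,0,0,0,0,0,0,0,0,0,0,0,0,0,0,0,0,0,0,0,0,0,0]' 0 30 | head -1
python3 - <<E
from h import *
look("w$i",[.486,.059,-.207])
E
done
python3 - <<'E'
from h import *
v=[]
for t in("w1","w2","w3","w4"):
    a=cv2.imread(f"pics/{t}_wrist.png")[110:260,190:460];b=cv2.imread(f"pics/{t}_face.png")[:,:400]
    v.append(np.vstack([cv2.resize(a,(400,222)),cv2.resize(b,(400,400))]))
cv2.imwrite("pics/w_v.png",cv2.resize(np.hstack(v),(800,311)))
for i,j in(("t2","r2"),("r2","r3"),("r3","w1"),("w1","w2"),("w2","w3"),("w3","w4")):
    print(i,j,np.abs(cv2.imread(f"pics/{i}_face.png")[:,:400].astype(float)-cv2.imread(f"pics/{j}_face.png")[:,:400]).mean())
E
```

```text
time: 10.48
time: 11.13
time: 11.78
time: 12.43
t2 r2 5.175629166666667
r2 r3 10.440016666666667
r3 w1 5.955652083333334
w1 w2 3.42395625
w2 w3 2.513575
w3 w4 2.1023270833333334
```

View pics/w_v.png

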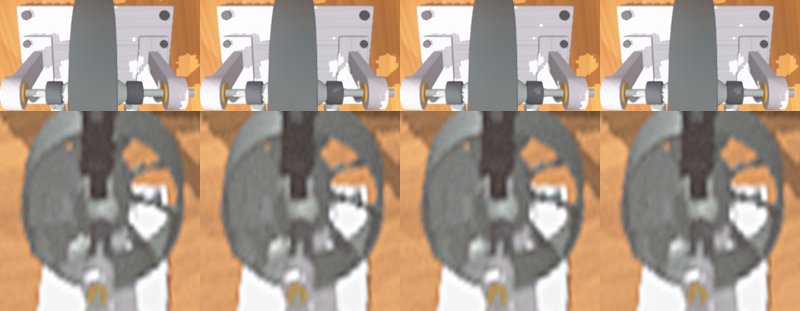

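```bash
python3 -m creep '[0,0,0,0,0,0,0,0,0,0,0,0,0,0,0,0,0,0,0,0,0,0,0,0,0,0,0,0,0,0,0,0,0,0,0,0]' 0 30 | head -1
python3 - <<'E'
from h import *
look("w5",[.486,.059,-.207])
print(np.abs(cv2.imread(f"pics/w4_face.png")[:,:400].astype(float)-cv2.imread(f"pics/w5_face.png")[:,:400]).mean())
a=cv2.imread("pics/w5_wrist.png")[130:250,220:440]
b=cv2.imread("pics/w5_scene.png")[165:235,325:405];c=cv2.imread("pics/w5_side.png")[145:225,240:340]
r=lambda x,w,h:cv2.resize(x,(w,h),interpolation=cv2.INTER_CUBIC)
cv2.imwrite("pics/w5_c.png",np.hstack([np.vstack([r(a,480,262),r(c,480,330)*1])[:592],r(b,320,280) if 0 else np.vstack([r(b,320,280),r(cv2.imread("pics/r2_scene.png")[165:235,325:405],320,280),np.zeros((32,320,3),np.uint8)])]))
E
```

```text
time: 13.33
2.0188354166666667
```

View pics/w5_c.png

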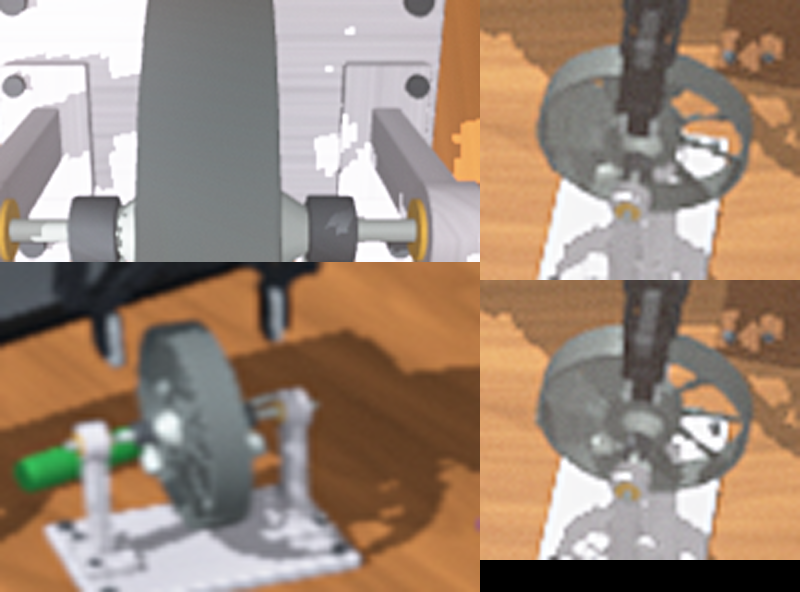

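It settled; call this stop A1. Now I make two mirrored strokes the other way, towards −y, to get past the opposite edge of the dead zone.

```bash
python3 -m creep '[1,0,0.3,0,1.86,0,0.85,0,1.86,0,0.85,0,1.86,0,0.85,0]' 0 30 >/dev/null
python3 -m creep '[0,0,0,0,0,0,0,0,0,0,0,0,0,0,0,0,0,0,0,0,0,0,0,0]' 255 30
python3 - <<'E'
from h import *
look("c3",[.486,.059,-.207])
a=cv2.imread("pics/c3_wrist.png")[100:400,120:520]
cv2.imwrite("pics/c3_c.png",cv2.resize(a,(800,600)))
E
python3 -m creep '[0,0,0,0,-0.16,0,-0.17,0,-0.35,0,-0.33,0,-0.55,0,-0.47,0,-0.77,0,-0.59,0,-1.0,0,-0.69,0,-1.23,0,-0.76,0,-1.47,0,-0.82,0,-1.72,0,-0.84,0,-1.86,0,-0.85,0,-1.86,0,-0.85,0,-1.86,0,-0.85,0]' 255 30
python3 - <<'E'
from h import *
look("t3",[.486,.059,-.207])
E
python3 -m creep '[0,0,0,0,0,0,0,0,0,0,0,0]' 0 30 
python3 - <<'E'
from h import *
look("r4",[.486,.059,-.207])
v=[]
for t in("w5","t3","r4"):
    a=cv2.imread(f"pics/{t}_wrist.png")[60:310,170:480];b=cv2.imread(f"pics/{t}_face.png")[:,:400]
    v.append(np.vstack([cv2.resize(a,(266,215)),cv2.resize(b,(266,266))]))
cv2.imwrite("pics/r_v3.png",np.hstack(v))
E
```

```text
time: 14.32
eef_pos: [0.4976, 0.1041, 0.1215]
tcp_rot: [0.777, 0.63, -0.0, -0.001]
contact_force: [-0.3, 1.3, 0.5]
opening: 0.232
time: 15.47
eef_pos: [0.492, 0.0579, 0.1447]
tcp_rot: [0.777, 0.629, 0.004, 0.004]
contact_force: [6.0, 0.9, 2.0]
opening: 0.137
time: 15.87
eef_pos: [0.4878, 0.0583, 0.142]
tcp_rot: [0.777, 0.63, -0.001, -0.0]
contact_force: [-0.1, 0.3, -0.4]
opening: 0.553
```

View pics/r_v3.png

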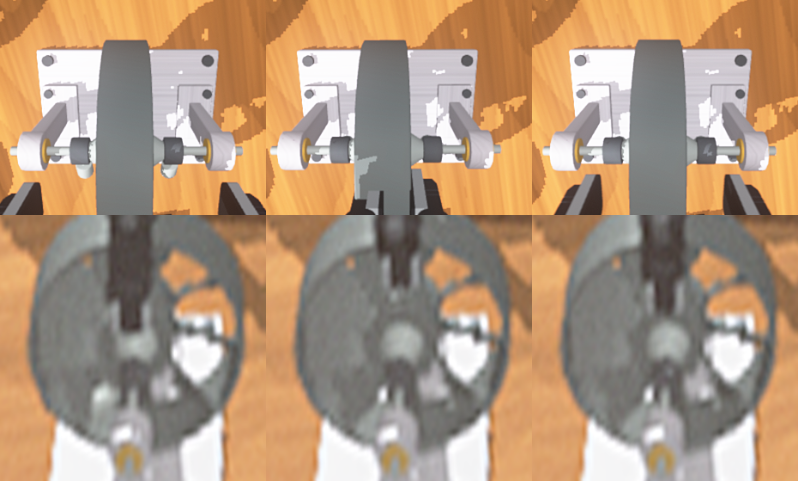

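View pics/c3_c.png

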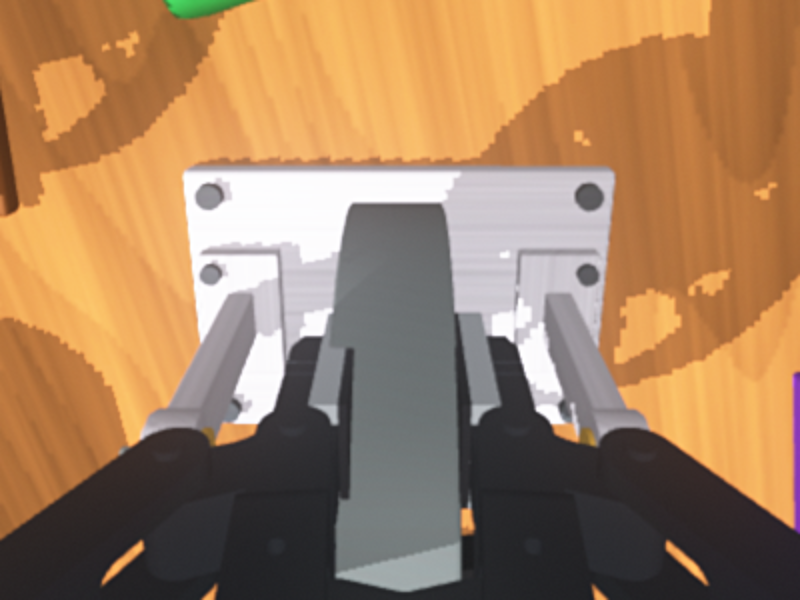

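The grip slid off the rim near the end of that stroke, with the pads pulled out upward. Vision suggests it turned about −40°. I grip deeper for the next stroke.

```bash
python3 -m creep '[0,0,0,0,0,0,0,0,1,0.03,0.4,0,1.92,0.03,1.04,0,1.92,0.03,1.04,0,1.92,0.03,1.04,0]' 0 40 
python3 - <<'E'
from h import *
look("r5",[.486,.059,-.207])
E
python3 -m creep '[0,0,0,0,0,0,0,0,0,0,0,0,0,0,0,0,0,0,0,0,0,0,0,0]' 255 40
python3 -m creep '[0,0,0,0,-0.18,0,-0.18,0,-0.38,0,-0.35,0,-0.58,0,-0.5,0,-0.81,0,-0.62,0,-1.05,0,-0.72,0,-1.29,0,-0.79,0,-1.54,0,-0.84,0,-1.8,0,-0.87,0,-1.92,0,-0.87,0,-1.92,0,-0.87,0]' 255 40
python3 - <<'E'
from h import *
look("t4",[.486,.059,-.207])
v=[]
for t in("r4","r5","t4"):
    a=cv2.imread(f"pics/{t}_wrist.png")[60:310,170:480];b=cv2.imread(f"pics/{t}_face.png")[:,:400]
    v.append(np.vstack([cv2.resize(a,(266,215)),cv2.resize(b,(266,266))]))
cv2.imwrite("pics/r_v4.png",np.hstack(v))
E
```

```text
time: 16.52
eef_pos: [0.4982, 0.1061, 0.1155]
tcp_rot: [0.776, 0.631, -0.001, -0.001]
contact_force: [-0.3, -0.2, -0.0]
opening: 0.999
time: 17.17
eef_pos: [0.4977, 0.1059, 0.1164]
tcp_rot: [0.777, 0.63, -0.001, -0.002]
contact_force: [-1.8, 2.2, 2.6]
opening: 0.229
time: 18.08
eef_pos: [0.4902, 0.0568, 0.14]
tcp_rot: [0.775, 0.632, -0.001, 0.003]
contact_force: [0.1, -4.6, 5.7]
opening: 0.163
```

View pics/r_v4.png

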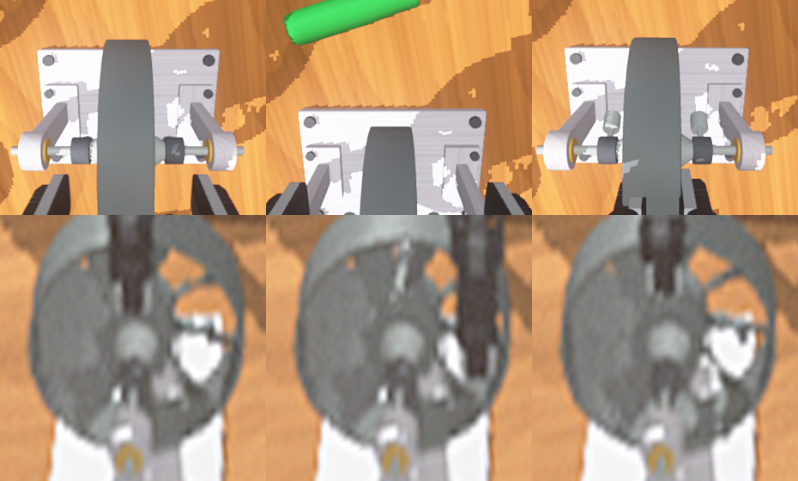

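```bash
python3 - <<'E'
import cv2,numpy as np
a=cv2.imread("pics/t4_wrist.png")[150:400,170:480]
b=cv2.imread("pics/t4_side.png")[135:215,240:340]
cv2.imwrite("pics/t4_c.png",np.hstack([cv2.resize(a,(480,387),interpolation=cv2.INTER_CUBIC),cv2.resize(b,(320,256),interpolation=cv2.INTER_CUBIC)[:387] if 0 else cv2.copyMakeBorder(cv2.resize(b,(320,256),interpolation=cv2.INTER_CUBIC),0,131,0,0,cv2.BORDER_CONSTANT)]))
E
```

```text
(no output)
```

View pics/t4_c.png

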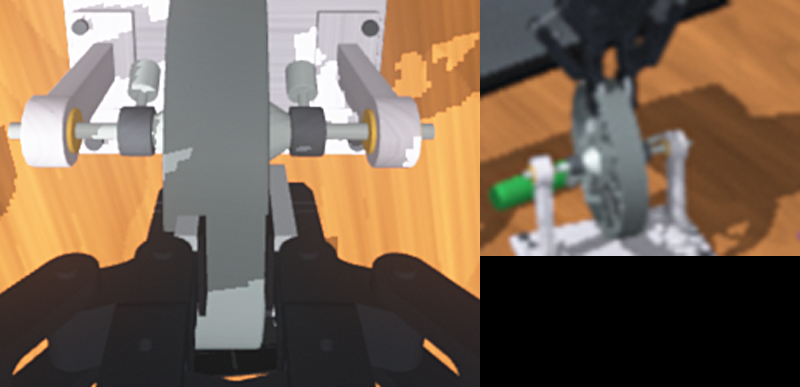

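```bash
python3 - <<'E'
import cv2,numpy as np
a=cv2.imread("pics/t4_wrist.png")[240:390,220:420]
cv2.imwrite("pics/t4_d.png",cv2.resize(a,(800,600),interpolation=cv2.INTER_CUBIC))
E
```

```text
(no output)
```

View pics/t4_d.png

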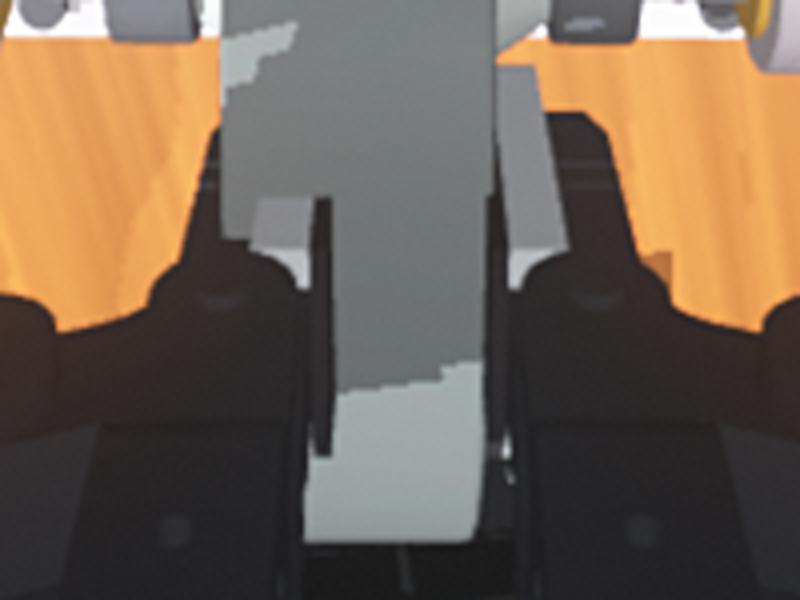

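The left pad is sunk into the ring here, so the grip had slid outward again. Still, the ring turned well: the thumbscrews now point to +y. I release at the top and see whether it rolls.

```bash
python3 -m creep '[0,0,0,0,0,0,0,0,0,0,0,0,0,0,0,0]' 0 30 
python3 - <<'E'
from h import *
look("s0",[.486,.059,-.207])
E
python3 -m creep '[0,0,0,0,0,0,0,0,0,0,0,0,0,0,0,0,0,0,0,0,0,0,0,0,0,0,0,0]' 0 30 |head -1
python3 - <<'E'
from h import *
look("s1",[.486,.059,-.207])
E
python3 -m creep '[0,0,0,0,0,0,0,0,0,0,0,0,0,0,0,0,0,0,0,0,0,0,0,0,0,0,0,0]' 0 30|head -1
python3 - <<'E'
from h import *
look("s2",[.486,.059,-.207])
v=[]
for t in("s0","s1","s2"):
    a=cv2.imread(f"pics/{t}_wrist.png")[60:310,170:480];b=cv2.imread(f"pics/{t}_face.png")[:,:400]
    v.append(np.vstack([cv2.resize(a,(266,215)),cv2.resize(b,(266,266))]))
cv2.imwrite("pics/s_v.png",np.hstack(v))
E
```

```text
time: 18.57
eef_pos: [0.489, 0.0587, 0.1378]
tcp_rot: [0.777, 0.63, 0.0, -0.0]
contact_force: [-0.1, 0.2, -0.1]
opening: 0.724
time: 19.3
time: 20.03
```

View pics/s_v.png

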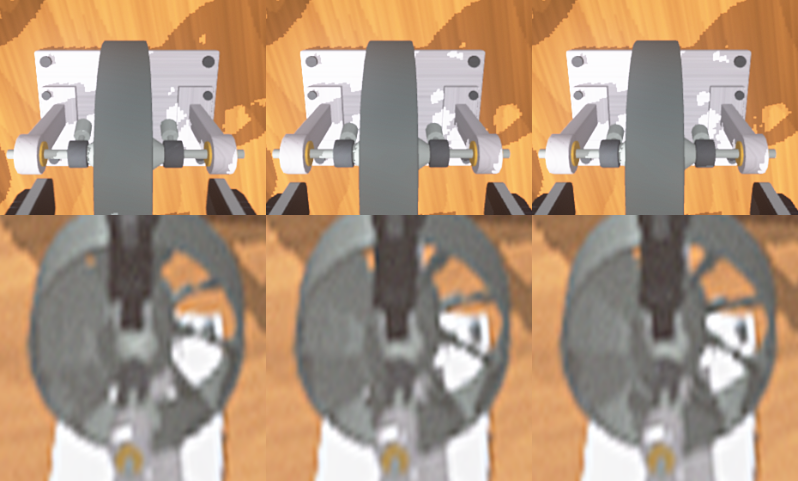

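```bash
for i in 3 4; do python3 -m creep '[0,0,0,0,0,0,0,0,0,0,0,0,0,0,0,0,0,0,0,0,0,0,0,0,0,0,0,0]' 0 30 |head -1
python3 - <<E
from h import *
look("s$i",[.486,.059,-.207])
E
done
python3 - <<'E'
from h import *
f=lambda t:cv2.imread(f"pics/{t}_face.png")[:,:400]
v=[]
for t in("s1","s2","s3","s4"):
    a=cv2.imread(f"pics/{t}_wrist.png")[110:260,190:460]
    v.append(np.vstack([cv2.resize(a,(400,222)),f(t)]))
cv2.imwrite("pics/s_v2.png",cv2.resize(np.hstack(v),(800,311)))
for i,j in(("s0","s1"),("s1","s2"),("s2","s3"),("s3","s4")): print(i,j,np.abs(f(i).astype(float)-f(j)).mean())
E
```

```text
time: 20.77
time: 21.5
s0 s1 8.657866666666667
s1 s2 4.414091666666667
s2 s3 2.6943729166666666
s3 s4 2.1719666666666666
```

View pics/s_v2.png

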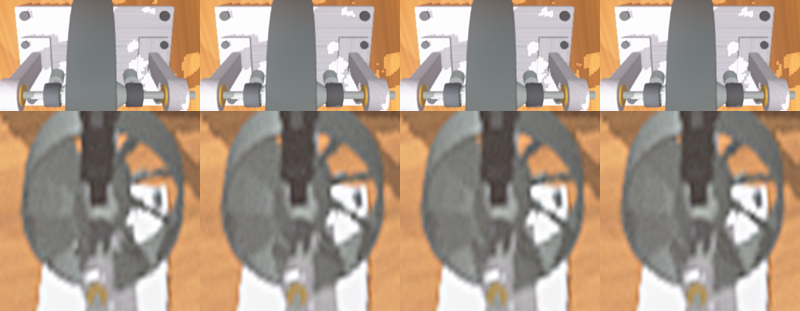

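It has settled from the other side; this is stop A2. Now I measure the thumbscrew heads in several pictures.

```bash
python3 - <<'E'
import cv2,numpy as np
v=[]
for t in("w5","s4","t4","r2"):
    a=cv2.imread(f"pics/{t}_wrist.png")[150:250,250:410]
    a=cv2.resize(a,(400,250),interpolation=cv2.INTER_CUBIC)
    for k in range(0,160,20): cv2.line(a,(int(k*2.5),0),(int(k*2.5),6),(0,0,255)); 
    for k in range(0,100,10): cv2.line(a,(0,int(k*2.5)),(8 if k%50 else 16,int(k*2.5)),(0,0,255))
    cv2.putText(a,t,(180,20),0,.6,(0,0,255));v.append(a)
cv2.imwrite("pics/ts.png",np.vstack([np.hstack(v[:2]),np.hstack(v[2:])]))
v=[]
for t in("w5","s4","t4","r2"):
    a=cv2.imread(f"pics/{t}_scene.png")[175:225,335:397]
    v.append(cv2.resize(a,(372,300),interpolation=cv2.INTER_CUBIC))
cv2.imwrite("pics/ts2.png",np.vstack([np.hstack(v[:2]),np.hstack(v[2:])]))
E
```

```text
(no output)
```

View pics/ts.png

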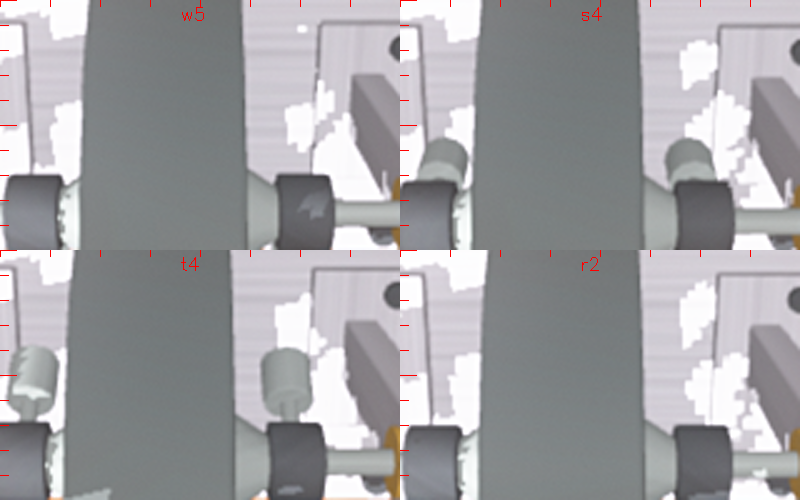

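View pics/ts2.png

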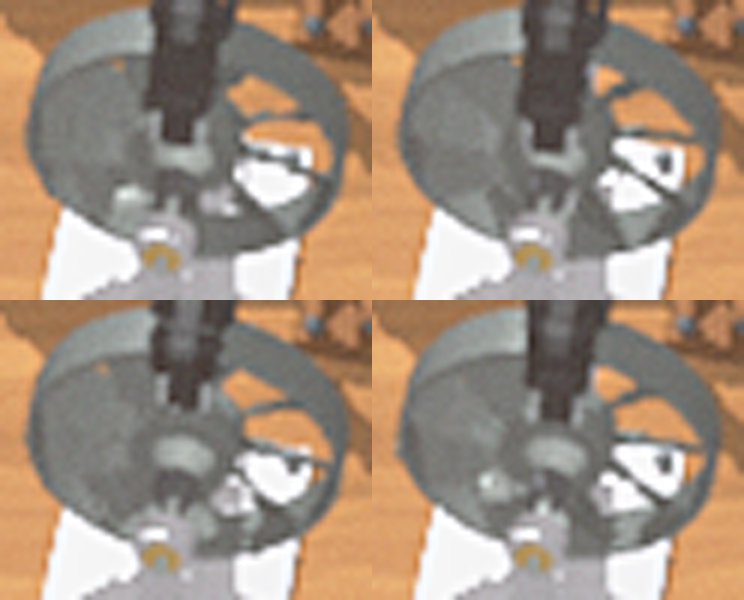

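```bash
python3 - <<'E'
import cv2,numpy as np
v=[]
for t in("w5","r2","r3","t2"):
    a=cv2.imread(f"pics/{t}_wrist.png")[200:300,250:410]
    a=cv2.resize(a,(400,250),interpolation=cv2.INTER_CUBIC)
    for k in range(0,100,10): cv2.line(a,(0,int(k*2.5)),(8 if k%50 else 16,int(k*2.5)),(0,0,255))
    cv2.putText(a,t,(180,20),0,.6,(0,0,255));v.append(a)
cv2.imwrite("pics/ts3.png",np.vstack([np.hstack(v[:2]),np.hstack(v[2:])]))
E
```

```text
(no output)
```

View pics/ts3.png

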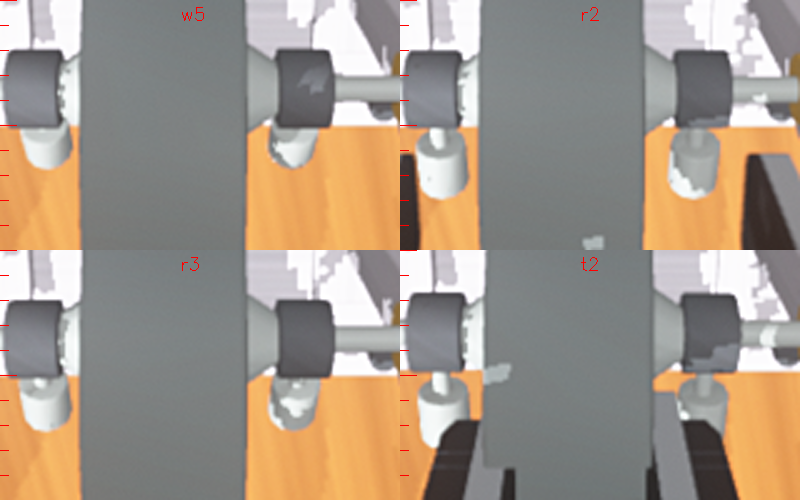

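```bash
cat > fit.py <<'E'
from h import *
from scipy.optimize import least_squares
K=imaging.camera_info("wrist")
tc=np.array([.08347,-.00045,-.14258]);Rc=np.array([[0,-.946,-.324],[1,0,-.001],[.001,-.324,.946]])
def cam(pos,quat):
    Rm=R.from_quat(quat).as_matrix()
    return dict(intrinsics=K["intrinsics"],distortion=K["distortion"],origin=np.array(pos)+Rm@tc,attitude=R.from_matrix(Rm@Rc).as_quat())
Q=[.776,.6305,0,0]
T=dict(w5=([.4884,.0587,.1426],Q),r2=([.4884,.0587,.1426],Q),r3=([.4884,.0587,.1426],Q),s4=([.489,.0587,.1378],Q),t4=([.4902,.0568,.140],[.775,.632,-.001,.003]))
C={k:cam(*v) for k,v in T.items()}
p=[.4857,.0593,-.2076]
# rows: collar top, collar bottom, head max row ('hi'), head min row ('lo') ; inner end in t4
M=dict(w5=(220,251,266.8,None),r2=(220,251,279,252.),r3=(220,251,272,None),s4=(222,None,None,205),t4=(219.5,249,216,188.5))
xs=.0275
t=np.linspace(0,2*np.pi,24)
def ringpts(x,b,rho,r):  # circle around radial axis at angle b from top toward +y
    e=np.array([0,np.sin(b),np.cos(b)]);u=np.array([1,0,0]);w=np.cross(e,u)
    return np.array([x,0,.1])+rho*e+r*(np.cos(t)[:,None]*u+np.sin(t)[:,None]*w)
def rows(ci,P): return proj(S(*p,P),ci)[:,1]
def model(k,b,r1,r2,rh,rcl,dv):
    ci=C[k]
    col=np.concatenate([np.c_[np.full(24,x),rcl*np.sin(t),.1+rcl*np.cos(t)] for x in(xs-.006,xs+.006)])
    rc=rows(ci,col)+dv
    H=np.concatenate([rows(ci,ringpts(sg*xs,b,rr,rh))for sg in(1,) for rr in(r1,r2)])+dv
    return rc.min(),rc.max(),H.max(),H.min()
ks=list(M)
def f(q):
    r1,r2,rh,rcl=q[:4];o=[]
    for i,k in enumerate(ks):
        m=model(k,q[4+2*i],r1,r2,rh,rcl,q[5+2*i]*1e3)
        o+=[a-b for a,b in zip(m,M[k]) if b is not None]
    return np.array(o+[(rh-.0046)/.0002,(r2-.028)/.0015])
b0=dict(w5=-2.5,r2=-2.0,r3=-2.3,s4=2.4,t4=1.7)
q0=[.016,.028,.0046,.008]+sum([[b0[k],0] for k in ks],[])
r=least_squares(f,q0,x_scale=[.001]*4+[.1,.001]*len(ks))
print(r.x[:4].round(4),r.fun.round(1))
for i,k in enumerate(ks): print(k,"beta deg",np.degrees(r.x[4+2*i]).round(1),"dv",(r.x[5+2*i]*1e3).round(1))
E
python3 fit.py
```

```text
[0.0153 0.0271 0.0046 0.0085] [ 0.3 -0.3 -0.   0.2 -0.3 -0.5  0.6  0.3 -0.3 -0.  -0.   0.  -0.7  0.8
  0.5 -0.7 -0.  -0.6]
w5 beta deg -121.5 dv 0.5
r2 beta deg -99.5 dv 0.5
r3 beta deg -112.6 dv 0.5
s4 beta deg 168.9 dv -1.2
t4 beta deg 76.3 dv 0.1
```

```bash
sed -e 's/^C={k/T["h1"]=([.4874,.0636,.2312],[.769,.639,0,0]);T["t2"]=([.4873,.0571,.141],[.775,.631,-.003,.001])\nC={k/' -e 's/^xs=/M["h1"]=(182.8,204.8,None,174.);M["t2"]=(216.8,249,279,249.6)\nxs=/' -e 's/t4=1.7)/t4=2.2,h1=2.8,t2=-1.8)/' fit.py > fit2.py; python3 fit2.py
python3 - <<'E'
import cv2
a=cv2.imread("pics/h1_wrist.png")[160:220,270:380]
cv2.imwrite("pics/h1_d.png",cv2.resize(a,(770,420),interpolation=cv2.INTER_CUBIC))
E
```

```text
[0.0147 0.028  0.0046 0.0086] [ 0.1 -0.1 -0.   0.1 -0.1  0.4 -0.5  0.1 -0.1 -0.   0.   0.  -0.9  0.9
  0.1 -0.1  0.1 -0.1  0.   0.5 -0.6 -0.5  0.6 -0.   0. ]
w5 beta deg -122.6 dv 0.5
r2 beta deg -100.4 dv 0.6
r3 beta deg -114.3 dv 0.5
s4 beta deg 169.9 dv -1.1
t4 beta deg 143.7 dv 0.1
h1 beta deg 170.3 dv -1.2
t2 beta deg -97.2 dv -0.1
```

View pics/h1_d.png

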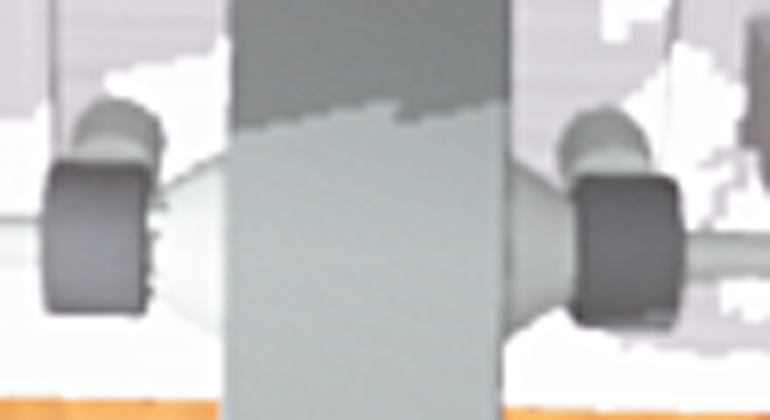

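The fit puts the rib direction, measured from the top towards +y, at A1 = 237.4° and A2 = 169.9°. Those stops are ±33.75° about 203.6°, which is inside the stated 25–45°. So from A2 I turn the ring +33.75° (0.589 rad) towards +y and hold it there.

```bash
python3 -m creep '[-1.34,-0.03,0.44,0,-1.34,-0.03,0.44,0,-1.34,-0.03,0.44,0,-1.34,-0.03,0.44,0]' 0 40
python3 -m creep '[0,0,0,0,0,0,0,0,0,0,0,0,0,0,0,0,0,0,0,0,0,0,0,0]' 255 40
python3 - <<'E'
from h import *
look("u0",[.486,.059,-.207])
E
python3 -m creep '[0.18,0,-0.11,0,0.4,0,-0.22,0,0.62,0,-0.3,0,0.86,0,-0.36,0,1.09,0,-0.39,0,1.33,0,-0.4,0,1.33,0,-0.4,0,1.33,0,-0.4,0,1.33,0,-0.4,0]' 255 40
python3 - <<'E'
from h import *
s=ctrl.get_state();print(s["eef_pos"],s["tcp_rot"].round(4))
look("u1",[.486,.059,-.207])
a=cv2.imread("pics/u1_wrist.png")[150:400,170:480];a0=cv2.imread("pics/u0_wrist.png")[150:400,170:480]
b=cv2.imread("pics/u1_scene.png")[175:225,335:397];c=cv2.imread("pics/u1_side.png")[145:225,240:340]
b0=cv2.imread("pics/u0_scene.png")[175:225,335:397]
r=lambda x:cv2.resize(x,(400,300),interpolation=cv2.INTER_CUBIC)
cv2.imwrite("pics/u_c.png",np.vstack([np.hstack([r(a0),r(a)]),np.hstack([r(b),r(c)])]))
E
```

```text
time: 21.98
eef_pos: [0.4817, 0.026, 0.1275]
tcp_rot: [0.777, 0.63, 0.0, -0.0]
contact_force: [0.2, 1.0, -0.7]
opening: 0.999
time: 22.48
eef_pos: [0.4808, 0.0261, 0.1274]
tcp_rot: [0.776, 0.63, -0.001, -0.001]
contact_force: [-1.1, -0.4, 2.5]
opening: 0.229
time: 23.38
eef_pos: [0.4876, 0.0578, 0.1372]
tcp_rot: [0.777, 0.63, -0.002, -0.0]
contact_force: [-2.3, -4.3, 2.2]
opening: 0.225
[0.48759086 0.05781116 0.13724159] [ 7.767e-01  6.299e-01 -1.500e-03 -3.000e-04]
```

View pics/u_c.png

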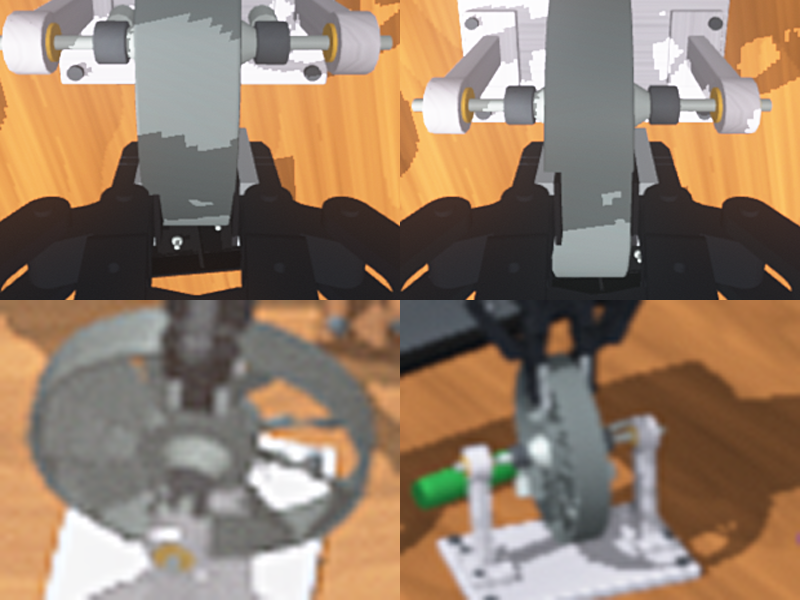

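Held at the top with a good grip. I check the actual turn independently, using the blade phase (mod 40°) in the scene view.

```bash
python3 - <<'E'
from h import *
ci=imaging.camera_info("scene")
p=[.4862,.0602,-.2]
th=np.radians(np.arange(25,150,.5)); rr=np.linspace(.032,.062,40)
def pol(t,x=.0):
    im=cv2.imread(f"pics/{t}_scene.png")[:,:,::-1].astype(np.float32)
    TH,RR=np.meshgrid(th,rr)
    uv=proj(S(*p,np.c_[np.full(TH.size,x),(RR*np.sin(TH)).ravel(),(.1+RR*np.cos(TH)).ravel()]),ci).reshape(*TH.shape,2).astype(np.float32)
    f=cv2.remap(im,uv[...,0],uv[...,1],cv2.INTER_CUBIC)
    # spokes: low saturation & dark
    g=f.max(2); return cv2.GaussianBlur(f,(0,0),1)
v=[cv2.resize(pol(t).astype(np.uint8)[:,:,::-1],(750,110)) for t in("w5","s4","u1","r2","h1")]
for a,t in zip(v,("w5","s4","u1","r2","h1")): 
    cv2.putText(a,t,(2,14),0,.5,(0,0,255))
    for d in range(25,150,10): cv2.line(a,((d-25)*6,0),((d-25)*6,8),(255,0,0),2)
cv2.imwrite("pics/pol.png",np.vstack(v))
E
```

```text
(no output)
```

View pics/pol.png

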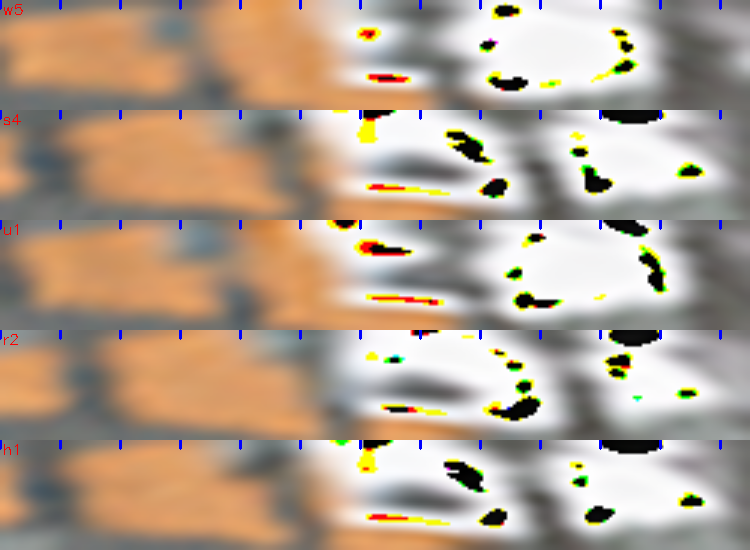

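Spoke phases (ticks are 10°): w5 to s4 is +14.5° (i.e. −65.5°), close to the thumbscrew fit's −67.5°. s4 to u1 is −9.7° (i.e. +30.3°). The middle would need about 33°, so I add about 2.7° while still gripping.

```bash
python3 -m creep '[0.06,0,0,0,0.11,0,0,0,0.11,0,0,0,0.11,0,0,0,0.11,0,0,0]' 255 40
python3 - <<'E'
from h import *
look("u2",[.486,.059,-.207])
ci=imaging.camera_info("scene")
p=[.4862,.0602,-.2]
th=np.radians(np.arange(25,150,.5)); rr=np.linspace(.032,.062,40)
def pol(t):
    im=cv2.imread(f"pics/{t}_scene.png")[:,:,::-1].astype(np.float32)
    TH,RR=np.meshgrid(th,rr)
    uv=proj(S(*p,np.c_[np.zeros(TH.size),(RR*np.sin(TH)).ravel(),(.1+RR*np.cos(TH)).ravel()]),ci).reshape(*TH.shape,2).astype(np.float32)
    return cv2.remap(im,uv[...,0],uv[...,1],cv2.INTER_CUBIC)
# darkness profile of red channel, mid radii, search minima
L=("w5","s4","u1","u2");v=[]
for t in L:
    f=pol(t);g=cv2.GaussianBlur(f[16:26].mean(0)[:,0].reshape(1,-1),(0,0),4)[0]
    d=np.degrees(th);print(t,[(d[i],int(g[i])) for i in range(2,len(g)-2) if g[i]<=g[i-1] and g[i]<g[i+1]])
    a=cv2.resize(np.clip(f,0,255).astype(np.uint8)[:,:,::-1],(750,110));cv2.putText(a,t,(2,14),0,.5,(0,0,255))
    for k in range(25,150,10): cv2.line(a,((k-25)*6,0),((k-25)*6,8),(255,0,0),2)
    v.append(a)
a=cv2.imread("pics/u2_wrist.png")[150:400,170:480]
v.append(np.hstack([cv2.resize(a,(200,160)),np.zeros((160,550,3),np.uint8)]))
cv2.imwrite("pics/pol2.png",np.vstack(v))
E
```

```text
time: 23.95
eef_pos: [0.488, 0.0598, 0.1373]
tcp_rot: [0.776, 0.63, -0.002, 0.0]
contact_force: [-3.6, -5.7, 2.9]
opening: 0.228
w5 [(np.float64(57.5), 156), (np.float64(75.5), 216), (np.float64(95.5), 121), (np.float64(117.0), 245), (np.float64(140.5), 94)]
s4 [(np.float64(33.0), 90), (np.float64(55.5), 218), (np.float64(72.5), 137), (np.float64(94.5), 125), (np.float64(114.5), 124), (np.float64(130.0), 248)]
u1 [(np.float64(42.5), 210), (np.float64(63.50000000000001), 160), (np.float64(78.5), 219), (np.float64(98.5), 116), (np.float64(119.5), 245), (np.float64(145.5), 100)]
u2 [(np.float64(43.5), 208), (np.float64(64.5), 161), (np.float64(101.5), 117), (np.float64(122.0), 246), (np.float64(146.5), 97)]
```

View pics/pol2.png

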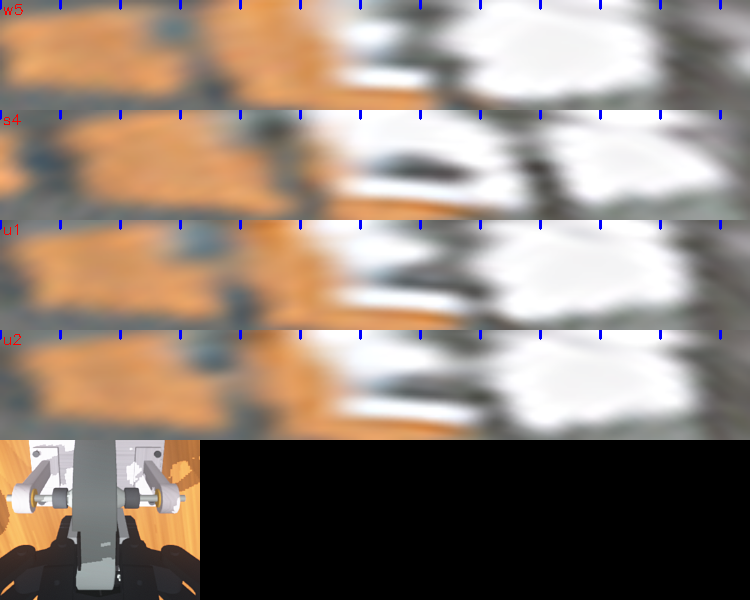

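Blade phases are now w5 57.5°, u2 64.5° and s4 72.5°. u2 sits within about 1° of the middle of the two stops, the grip is firm (opening 0.228) and the forces are small, so I hand in.

```bash
python3 -m creep '[0,0,0,0,0,0,0,0]' 255 40
python3 -c "
from plant import ctrl
print(ctrl.get_state()['dq'].round(3)); print(ctrl.sign_off())"
```

```text
time: 24.27
eef_pos: [0.488, 0.0598, 0.1373]
tcp_rot: [0.776, 0.63, -0.002, 0.0]
contact_force: [-4.7, -6.3, 3.2]
opening: 0.228
[-0.002 -0.     0.    -0.    -0.    -0.   ]
the job is handed in; nothing more can be done
None
```

The heavy side should now be straight down to within a few degrees. The gripper is still holding the impeller's ring at the top, and the job was handed in at 24.3 s.

**How I found it:** I turned the grey impeller and let it roll to a stop from each side. With the rib's angle measured from the top towards +y, it stopped at about 237° and about 170°. I then turned it to the middle of those two stops, with the rib about 203° round, so the heavy side is down.

**Last checks:**
- **Angle:** blade positions put the held impeller within about 1° of the middle of the two stops. The thumbscrew measurement put the stops 67.5° apart and the blades 65°, so the two differ by about 1° at the middle.
- **Hold:** the grip was firm (opening 0.228), the arm was still, and the wrist force was under 10 N.

**What went wrong:**
- The first grasp missed the ring properly, so I opened and regripped.
- On both strokes towards −y the fingers slid partly off the rim near the top. Each stop was measured after the impeller had rolled freely and settled, so this should not affect the result.
- I aimed for no contact with the screwdriver, tray, power supply or the brown and purple look-alikes, and the pictures showed none disturbed. I made no separate before-and-after check of them.

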